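# Empty the rinse pot of bite blocks onto a drain board

### The job

Take just the top drain board off the stack and lay it flat in the steel catch tray, without dropping it. Then use the pot's handle to tip the rinse pot so that all four bite blocks drop into the tray (do not touch the blocks or scatter them outside it), and stand the pot fully upright again. Leave the other boards and everything else on the counter where they are.

Things in the scene. Friction and masses are not known exactly. Their poses are not given: they have to be found in the camera images.
- stand: Fixed tipping stand: open steel catch tray, with a white post each side (own x = -95 and 95, tops 145 high) carrying the pot above the tray's -y end. Origin: on the work surface below the middle of the pot's pivot axis. z up. Tray inside: own x -75 to 75, own y -30 to 230; floor 4 thick, walls 36 high.
- tray_open (a point): Point on the tray's floor (4 above the work surface), in the part not under the pot: stand's own (0, 150). Axes as the stand's. A board laid here with its long side along y leaves 45 for fingers on either long side.
- pivot (a point): Middle of the pot's pivot axis, on the stand 125 above the work surface. Axes as the stand's: the pot turns about x and its mouth tips towards +y, over the tray.
- pot (a joint): Tipping angle of the pot, rad: 0 = upright (hard stop), growing to 2.4 (other stop, mouth well down). The pivot has friction (about 0.15 N m, takes 1 to 2 N at the handle): the pot stays where it is left. The blocks slide out by about 2.1 at the latest.
- pot_mouth (a point): Centre of the pot's mouth; z points out of it. The pot is a round open steel beaker, 95 high, outer diameter 68 at the bottom, 88 at the mouth; upright its bottom is 75 and its mouth 170 above the work surface.
- handle (a point): Middle of the free part of the handle fixed to the pot: round dark steel bar, diameter 12, along the stand's x from own x = -115 (joined there to a 110 long arm from the pivot axis) to -200; this point at -158. At joint value q it is at stand's own y = 110 sin(q - 1.047), height 125 + 110 cos(q - 1.047). Push it from either side or straddle it from above with the fingers.
- board_top_centre (a point): Centre, half-way up its slab, of the top drain board: grey plastic slab 60 (own x) by 130 (own y) by 8 thick, on two rails 10 wide and 6 high, centred at own x = -15 and 15. Top face 4 above, rails' feet 10 below this point. About 90 g. Boards are stacked 14 apart in a low steel rack with end stops at their short ends only; the long edges are free.
- board_mid_centre (a point): The same point of the second board, under the top one.
- board_low_centre (a point): The same point of the lowest board.
- block1_centre (a point): Centre of a white ribbed bite block, 26 x 18 x 15, about 15 g; at first in the pot, two layers of two.
- block2_centre (a point): Centre of a white ribbed bite block, 26 x 18 x 15, about 15 g; at first in the pot, two layers of two.
- block3_centre (a point): Centre of a white ribbed bite block, 26 x 18 x 15, about 15 g; at first in the pot, two layers of two.
- block4_centre (a point): Centre of a white ribbed bite block, 26 x 18 x 15, about 15 g; at first in the pot, two layers of two.
- holder: Bystander: upright round steel instrument holder, diameter 72, 90 high, with probes standing to about 155. Origin at its underside's centre.
- jar: Bystander: amber jar, diameter 52, 65 high. Origin at its underside's centre.
- bowl: Bystander: green mixing bowl, diameter 90, 45 high. Origin at its underside's centre.
- brush: Bystander: cleaning brush 150 long lying flat. Origin at its middle, on its underside.

How it is judged (in metres and radians):
On the way, in this order (a step that is already met when the one before it is completed fails the run):
1. the top board lies flat on the tray's floor, let go, with the pot not yet tipped (x of board_top_centre in the frame of stand between -0.076 and 0.076 m and y of board_top_centre in the frame of stand between -0.035 and 0.235 m and z of board_top_centre in the frame of stand below 0.02 m and angle between board_top_centre's own z axis and vertical below 0.08 rad and contact force between the fingers and board_top below 0.05 N and value of joint pot below 0.4 rad), for 0.2 s.
2. the pot is tipped and all four blocks have dropped into the tray (value of joint pot above 1.2 rad and x of block1_centre in the frame of stand between -0.079 and 0.079 m and y of block1_centre in the frame of stand between -0.034 and 0.234 m and z of each of block1_centre, block2_centre, block3_centre, block4_centre in the frame of stand below 0.058 m and x of block2_centre in the frame of stand between -0.079 and 0.079 m and y of block2_centre in the frame of stand between -0.034 and 0.234 m and x of block3_centre in the frame of stand between -0.079 and 0.079 m and y of block3_centre in the frame of stand between -0.034 and 0.234 m and x of block4_centre in the frame of stand between -0.079 and 0.079 m and y of block4_centre in the frame of stand between -0.034 and 0.234 m), for 0.2 s.
At the end, for the whole second after the job is handed in: The pot is upright (joint below 0.08 rad); the top board lies flat (within 0.08 rad) on the tray's floor; all four blocks are inside the tray, at rest (value of joint pot below 0.08 rad and x of board_top_centre in the frame of stand between -0.076 and 0.076 m and y of board_top_centre in the frame of stand between -0.035 and 0.235 m and z of board_top_centre in the frame of stand below 0.02 m and angle between board_top_centre's own z axis and vertical below 0.08 rad and x of block1_centre in the frame of stand between -0.079 and 0.079 m and y of block1_centre in the frame of stand between -0.034 and 0.234 m and z of each of block1_centre, block2_centre, block3_centre, block4_centre in the frame of stand below 0.058 m and x of block2_centre in the frame of stand between -0.079 and 0.079 m and y of block2_centre in the frame of stand between -0.034 and 0.234 m and x of block3_centre in the frame of stand between -0.079 and 0.079 m and y of block3_centre in the frame of stand between -0.034 and 0.234 m and x of block4_centre in the frame of stand between -0.079 and 0.079 m and y of block4_centre in the frame of stand between -0.034 and 0.234 m and linear speed of each of block1, block2, block3, block4, board_top below 0.02 m/s); the robot touches nothing.
It fails at once if another board is moved by more than 20 mm (distance of any of board_mid_centre, board_low_centre from where it was at the start of the episode above 0.02 m).
It fails at once if a finger touches a bite block (contact force between the fingers and block1 above 0.5 N or contact force between the fingers and block2 above 0.5 N or contact force between the fingers and block3 above 0.5 N or contact force between the fingers and block4 above 0.5 N).
It fails at once if the board is dropped (falls freely by more than about 30 mm) (contact force between the fingers and board_top below 0.05 N and linear speed of board_top above 0.75 m/s).
It fails at once if a bystander is moved by more than 30 mm (distance of any of holder, jar, bowl, brush from where it was at the start of the episode above 0.03 m).
It also fails if it takes over 72 s, if anything falls off the work surface, if the arm or the gripper's body presses on something with over 40 N, if the wrist force passes 120 N, or if a joint passes its speed limit or range.

### The arm

A 6-joint arm with a two-finger parallel gripper is mounted at the origin on the work surface. World frame = base frame: x ahead of the robot, y to its left, z up, the work surface at z = 0. Lengths are in m, angles in degrees, forces in N, time in s.
With the tool pointing down it reaches from about 0.35 to 0.875 m from the base axis. Payload 4.2 kg.
Tool frame: the origin (TCP) lies midway between the tips of the shut fingers; the grasp point (between the pads) lies 19 mm behind it; z points along the fingers, y is the line along which they close (so a half turn about z gives the same grasp; the last joint's range is limited). The gripper opens to 87 mm and grips with 3 to 60 N. Pads are 19 mm wide; open, the fingers measure 117 mm over their backs; the gripper's body (75 mm by 190 mm) begins 51 mm behind the grasp point.
Start: joints at [14.817, 22.042, 0.453, 0, -68.411, -14.817], TCP at [0.625, 0, 0.223] pointing down, gripper open.
Joint ranges: [-179.83, 179.83], [-69.29, 118.12], [-61.27, 80.66], [-181.25, 117.63], [-171.15, -9.14], [-177.46, 177.46]. Speed limits (degrees/s): [159.86, 159.86, 180, 180, 180, 180].

### API

Orientations are given as a 3x3 rotation matrix whose columns are the frame's x, y, z axes.
In Python, from station import sense, capture, finish_job, silhouettes, landmark_of gives the robot as it stands.
- The arm moves only by the tool step_arm, never from a script. Its arguments are lists of equal length, an entry for each row: "linear": the shift along the tool's x, y, z in mm, a list of three; "delta_rot": the turn, a rotation vector about the tool's x, y, z in rad, a list of three; "grip": the finger opening in mm, from 0 to 87. A call has 1 to 10 rows; each row shifts and turns the commanded pose from where the row before left it, along the tool's axes as they then stand; what a row does not reach is not made up. A row lasts 1/8 s, in which the tool goes at most 62.5 mm and 10.7 degrees, less where a joint would pass 70% of its speed; a pose out of reach is approached as far as the arm can. A call with a gripper value outside its range is refused whole. The fingers move at their own pace and stop on an object; the grip force is fixed at half the most. Time passes only in rows, so rows that do not move let the fingers close. It gives the time, the measured TCP pose, the force, the opening and the grip force at its end, in the units of the state.
- sense(): the state, without advancing time (a new reading comes with each control period).
- capture(name): name is "scene" or "side" or "wrist"; returns a dict with "img" (480x640x3 uint8, red, green, blue), "fx", "fy", "cx", "cy" (pixels), "world_to_cam" (4x4, takes a point from world to camera coordinates); the wrist camera has in their place "mount" (4x4, takes a point from camera to tool coordinates, whose origin is the TCP and whose axes are the flange's). Camera axes: x right, y up, looking along -z (the intrinsics and any distortion apply to the point x, -y, -z); pixel columns grow to the right and rows downward; lengths in m; the calibration is good to about 2 mm. A picture is of the moment at which its call begins: read the wrist's pose just before it. There is no depth.
- finish_job(): hands the job in; it is judged then, once.
Trained networks look in the newest picture that a camera, given by its name, has taken for a name from the list of things; names that differ only in an ending like _2 or _b are one class to them, and where a whole thing is asked for, a point or a joint stands for the part that bears it (a point fixed in the world has none). Each returns a list of dicts, best first, with "score" (0 to 1); they miss things now and then, are a little off and sometimes report something else, mostly with a low value. They report only what shows in the picture. A call takes as long as a camera call.
- silhouettes(camera, label): "mask" (480x640 bool, what is visible of it) and "point" ([column, row] in pixels, amid what is visible of it).
- landmark_of(camera, label): "point" ([column, row] in pixels: a listed point, or the origin of a listed thing).
The state is a dict: "time_s": time; "joints": joint angles; "joint_velocities": joint speeds; "effort": joint torques, N m; "tcp_pos": TCP position; "ee_rot": TCP orientation; "wrist_force": force on the tool from outside, world axes, zero at the start; "moment": the same for the moment, N m; "gripper_width": opening from 0.0 (shut) to 1.0 (fully open); "gripper_force": force on a finger pad.
Only numpy, scipy, OpenCV 4.12 (cv2) and the standard library are available. Lean on these libraries where they do the work, as an engineer would, in place of code of your own. Each camera call takes 0.05 s, during which the arm holds its last target. There are 200 camera calls.

## Working session

There is one attempt and no reset: what is moved stays moved. The work goes in short steps, Python scripts to look and compute and a tool call to move; the robot and the scene stay as the last step left them, time stands still between calls to the robot, and variables do not carry over. Pictures are saved under pics/ and viewed, at most 10 in all, crops included, and the job is handed in when it is done.

Besides the shell and the picture viewer there is one more tool, called by a JSON object that holds its "name" and its "arguments". step_arm: Moves the arm, as the interface text tells. Its arguments: {"type":"object","properties":{"linear":{"type":"array"},"delta_rot":{"type":"array"},"grip":{"type":"array"}},"required":["linear","delta_rot","grip"]}

```bash
mkdir -p pics; cat > h.py <<'E'
import numpy as np, cv2
from station import *
def P(c):
    if 'world_to_cam' in c: return np.array(c['world_to_cam'])
    s=sense(); T=np.eye(4); T[:3,:3]=np.array(s['ee_rot']); T[:3,3]=s['tcp_pos']
    return np.linalg.inv(T@np.array(c['mount']))
def ray(c,uv,W):
    d=np.array([(uv[0]-c['cx'])/c['fx'],-(uv[1]-c['cy'])/c['fy'],-1.])
    R=W[:3,:3]; o=-R.T@W[:3,3]; return o,R.T@d
def atz(c,uv,W,z):
    o,d=ray(c,uv,W); return o+d*(z-o[2])/d[2]
def tri(rs):
    A=np.zeros((3,3));b=np.zeros(3)
    for o,d in rs:
        d=d/np.linalg.norm(d);M=np.eye(3)-np.outer(d,d);A+=M;b+=M@o
    return np.linalg.solve(A,b)
def proj(c,W,p):
    q=W[:3,:3]@np.array(p)+W[:3,3]; return np.array([c['cx']+c['fx']*q[0]/-q[2],c['cy']+c['fy']*q[1]/q[2]])
E
python3 - <<'E'
from h import *
np.set_printoptions(precision=4,suppress=True)
C={}
for n in('scene','side'):
    c=capture(n);C[n]=(c,P(c));cv2.imwrite(f'pics/{n}0.png',c['img'][...,::-1])
    print(n,[k for k in c], -C[n][1][:3,:3].T@C[n][1][:3,3])
for l in ['stand','tray_open','pivot','pot_mouth','handle','board_top_centre','board_mid_centre','board_low_centre','holder','jar','bowl','brush']:
    rs=[];o=[]
    for n in C:
        r=landmark_of(n,l)
        if r: o.append((n,np.round(r[0]['point'],1),round(r[0]['score'],2)));rs.append(ray(*[C[n][0],r[0]['point'],C[n][1]]))
    print(l,o,tri(rs) if len(rs)==2 else '')
E
```

```text
scene ['img', 'fx', 'fy', 'cx', 'cy', 'world_to_cam'] [1.2383 0.4781 0.8439]
side ['img', 'fx', 'fy', 'cx', 'cy', 'world_to_cam'] [0.1999 1.0521 1.0874]
stand [('scene', array([297.6, 308.4]), 0.59), ('side', array([287.8, 265.8]), 0.91)] [ 0.618  -0.0245 -0.0016]
tray_open [('scene', array([355.1, 335.6]), 0.71), ('side', array([268.8, 303.3]), 0.72)] [ 0.616   0.1208 -0.0013]
pivot [('scene', array([294.7, 269.2]), 0.65), ('side', array([285.2, 229.5]), 0.86)] [ 0.6222 -0.0216  0.123 ]
pot_mouth [('scene', array([292.7, 249.8]), 0.95), ('side', array([284.8, 215.6]), 0.6)] [ 0.6211 -0.0222  0.1708]
handle [('side', array([356.3, 201.2]), 0.76)] 
board_top_centre [('scene', array([496.6, 319.2]), 0.86), ('side', array([293.6, 388. ]), 0.56)] [0.4614 0.3632 0.0435]
board_mid_centre [('scene', array([495.3, 326.4]), 0.82), ('side', array([359.3, 203.4]), 0.57)] [0.4982 0.2738 0.2845]
board_low_centre [('scene', array([498.1, 327.6]), 0.78)] 
holder [('scene', array([207.9, 265. ]), 0.7), ('side', array([315.7, 208.8]), 0.64)] [ 0.623  -0.2837  0.0029]
jar [('scene', array([425. , 371.1]), 0.78), ('side', array([240.1, 355.6]), 0.64)] [ 0.6195  0.2847 -0.006 ]
bowl [('scene', array([429.4, 282.9]), 0.96), ('side', array([347.8, 339.3]), 0.72)] [0.3971 0.1849 0.0108]
brush [('scene', array([499. , 321.4]), 0.67), ('side', array([357.5, 273.6]), 0.85)] [0.4467 0.2863 0.1704]
```

View pics/scene0.png

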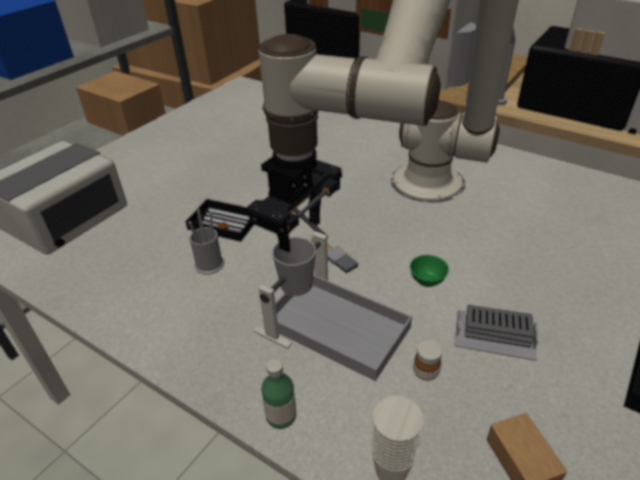

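View pics/side0.png

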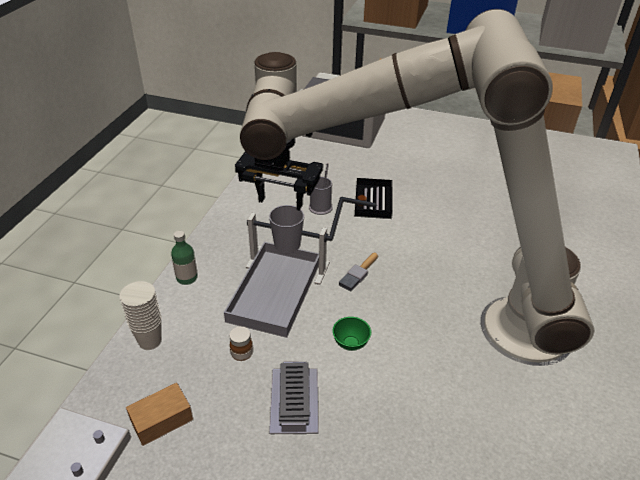

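Both images agree: the stand is in the middle with its tray running towards world +y. The board stack is at side (293,390) / scene (497,320), the bowl and jar sit between them, and the handle is at side (356,201). Next I'll go above the stack.

```bash
python3 -c "
from h import *
s=sense();print(np.round(s['ee_rot'],3),s['tcp_pos']);c=capture('wrist');print(np.round(c['mount'],3))"
```

```text
[[-0. -1.  0.]
 [-1.  0.  0.]
 [-0. -0. -1.]] [6.24969537e-01 1.75213405e-05 2.22551740e-01]
[[ 0.     0.96   0.281  0.077]
 [ 1.    -0.     0.     0.   ]
 [ 0.     0.281 -0.96  -0.162]
 [ 0.     0.     0.     1.   ]]
```

{"name": "step_arm", "arguments": {"linear": [[0,0,-40],[-30,20,-10],[-50,25,0],[-50,25,0],[-50,25,0],[-50,25,0],[-50,25,0],[-50,20,0],[-30,0,30],[0,0,30]], "delta_rot": [[0,0,0],[0,0,0],[0,0,0],[0,0,0],[0,0,0],[0,0,0],[0,0,0],[0,0,0],[0,0,0],[0,0,0]], "grip": [87,87,87,87,87,87,87,87,87,87]}}

```text
time_s: 2.6
tcp_pos: [0.4595, 0.3625, 0.2118]
ee_rot: [[0.003, -1.0, 0.001], [-1.0, -0.003, 0.001], [-0.001, -0.001, -1.0]]
wrist_force: [-0.3, -0.8, -0.2]
gripper_width: 1.001
gripper_force: 0.0
```

{"name": "step_arm", "arguments": {"linear": [[0,0,0],[0,0,0]], "delta_rot": [[0,0,0],[0,0,0]], "grip": [87,87]}}

```text
time_s: 2.85
tcp_pos: [0.4608, 0.3602, 0.214]
ee_rot: [[-0.0, -1.0, 0.002], [-1.0, 0.0, 0.001], [-0.001, -0.002, -1.0]]
wrist_force: [-0.1, 0.4, 0.9]
gripper_width: 0.998
gripper_force: 0.0
```

```bash
python3 - <<'E'
from h import *
np.set_printoptions(precision=4,suppress=True)
s=sense();print(s['tcp_pos'],s['time_s'])
c=capture('wrist');W=P(c);cv2.imwrite('pics/w1.png',c['img'][...,::-1])
R=[(c,W)];
for l in['board_top_centre','board_mid_centre','board_low_centre']:
    r=landmark_of('wrist',l)
    for x in r[:2]:print(l,x['point'],x['score'],atz(c,x['point'],W,.045))
m=silhouettes('wrist','board_top_centre')
for x in m[:1]:
    M=x['mask'].astype(np.uint8);pts=cv2.findNonZero(M)
    b=cv2.boxPoints(cv2.minAreaRect(pts));print(x['score'],b.tolist());
    for z in(.045,.05):print(np.array([atz(c,p,W,z) for p in b]))
C={}
rs=[ray(c,landmark_of('wrist','board_top_centre')[0]['point'],W)]
for n in('scene','side'):
    c=capture(n);W=P(c)
    r=landmark_of(n,'board_top_centre')
    for x in r[:2]:print(n,x['point'],x['score'])
    rs.append(ray(c,r[0]['point'],W))
print(tri(rs),tri(rs[:2]),tri(rs[::2]))
E
```

```text
[0.4608 0.3602 0.214 ] 2.85
board_top_centre [328.7, 224.6] 0.81 [0.4586 0.3687 0.045 ]
board_low_centre [405.6, 12.2] 0.7 [0.3976 0.194  0.045 ]
0.97 [[271.5007019042969, 168.27114868164062], [334.8220520019531, 144.75177001953125], [382.7467346191406, 273.77978515625], [319.4253845214844, 297.2991638183594]]
[[0.5097 0.3168 0.045 ]
 [0.4533 0.2965 0.045 ]
 [0.4061 0.4179 0.045 ]
 [0.4676 0.4429 0.045 ]]
[[0.509  0.3163 0.05  ]
 [0.4534 0.2962 0.05  ]
 [0.4069 0.4158 0.05  ]
 [0.4675 0.4405 0.05  ]]
scene [498.4, 320.1] 0.6
side [290.6, 386.8] 0.86
[0.4634 0.3672 0.0484] [0.4592 0.3675 0.043 ] [0.4625 0.3681 0.0517]
```

View pics/w1.png

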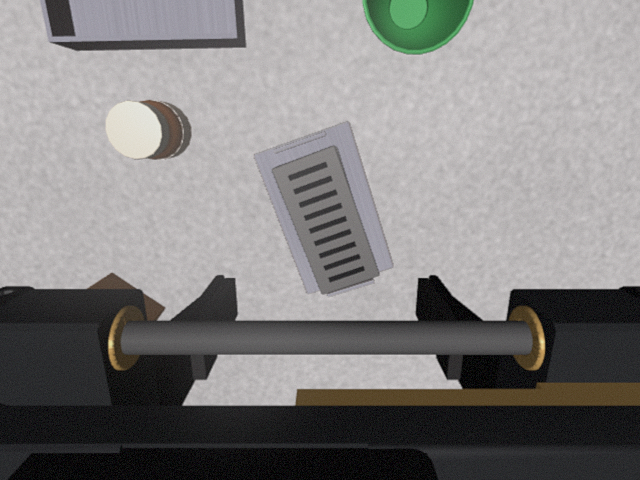

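The board is at about (328,222), turned about 21° from the tool. I'll line up with it, go down and look again.

{"name": "step_arm", "arguments": {"linear": [[-8,1,0],[0,0,30],[0,0,30],[0,0,30],[0,0,0],[0,0,0],[0,0,0]], "delta_rot": [[0,0,-0.12],[0,0,-0.12],[0,0,-0.13],[0,0,0],[0,0,0],[0,0,0],[0,0,0]], "grip": [87,87,87,87,87,87,87]}}

```text
time_s: 4.22
tcp_pos: [0.4597, 0.3688, 0.1242]
ee_rot: [[0.362, -0.932, 0.002], [-0.932, -0.362, 0.002], [-0.001, -0.003, -1.0]]
wrist_force: [-0.3, -0.0, -0.6]
gripper_width: 0.999
gripper_force: 0.0
```

```bash
python3 - <<'E'
from h import *
from scipy.optimize import least_squares
np.set_printoptions(precision=4,suppress=True)
s=sense();print(s['tcp_pos'],s['time_s'])
c=capture('wrist');W=P(c);cv2.imwrite('pics/w2.png',c['img'][...,::-1])
r=landmark_of('wrist','board_top_centre')[0];print(r)
x=silhouettes('wrist','board_top_centre')[0]
M=x['mask'].astype(np.uint8);b=cv2.boxPoints(cv2.minAreaRect(cv2.findNonZero(M)));print(x['score'],b)
h=cv2.convexHull(cv2.findNonZero(M));print(cv2.approxPolyDP(h,4,True)[:,0])
for z in(.042,.046,.05):
    g=np.array([atz(c,p,W,z) for p in b]);print(z,g[:,:2].tolist(),[np.linalg.norm(g[i]-g[i-1]) for i in range(4)],g.mean(0))
T=np.eye(4);T[:3,:3]=s['ee_rot'];T[:3,3]=s['tcp_pos']
print('tcp px',proj(c,W,s['tcp_pos']))
E
```

```text
[0.4597 0.3688 0.1242] 4.225
{'point': [330.8, 245.2], 'score': 0.67}
0.77 [[283. 146.]
 [376. 146.]
 [376. 320.]
 [283. 320.]]
[[376 149]
 [367 319]
 [287 319]
 [284 148]]
0.042 [[0.5095977134359526, 0.31677068607945696], [0.4535983327556981, 0.29502157739272356], [0.40371261928601276, 0.41021938665663726], [0.46804425672190736, 0.43532033872617215]] [np.float64(0.12562129559729457), np.float64(0.060074573367102695), np.float64(0.12553533234744946), np.float64(0.06905517627217009)] [0.4587 0.3643 0.042 ]
0.046 [[0.5092220107296853, 0.3164423936388923], [0.4541406553439634, 0.29504982875077634], [0.405072742825729, 0.4083591438653911], [0.46834976019819713, 0.43304860372489146]] [np.float64(0.12356192412765715), np.float64(0.05908974144147567), np.float64(0.1234773701155), np.float64(0.06792312092144698)] [0.4592 0.3632 0.046 ]
0.05 [[0.5088463080234179, 0.31611410119832767], [0.45468297793222867, 0.2950780801088291], [0.40643286636544534, 0.40649890107414505], [0.46865526367448695, 0.4307768687236108]] [np.float64(0.12150255265801975), np.float64(0.05810490951584862), np.float64(0.12141940788355061), np.float64(0.06679106557072387)] [0.4597 0.3621 0.05  ]
tcp px [325.2892 295.5909]
```

View pics/w2.png

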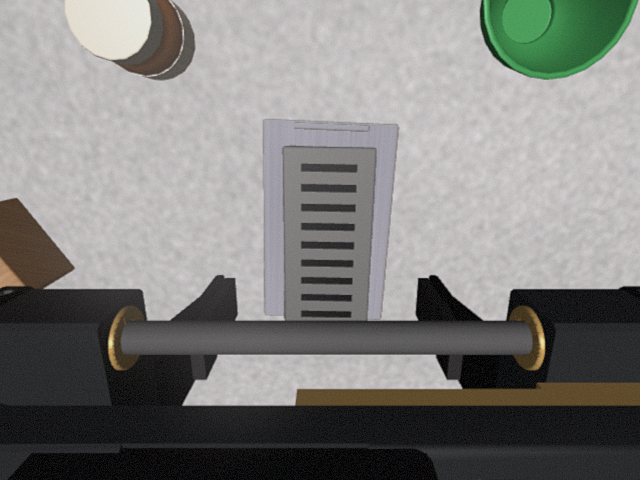

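The board sits between the fingers (midline at column 327–330) and is aligned to about 1°. I'll go down to z≈0.041 and close.

{"name": "step_arm", "arguments": {"linear": [[0,0,30],[0,0,30],[0,0,15],[0,0,8],[0,0,0],[0,0,0]], "delta_rot": [[0,0,0],[0,0,0],[0,0,0],[0,0,0],[0,0,0],[0,0,0]], "grip": [87,87,87,87,87,87]}}

```text
time_s: 5.12
tcp_pos: [0.4595, 0.3687, 0.0406]
ee_rot: [[0.362, -0.932, 0.001], [-0.932, -0.362, 0.002], [-0.001, -0.002, -1.0]]
wrist_force: [-0.1, 0.5, -0.4]
gripper_width: 0.997
gripper_force: 0.0
```

{"name": "step_arm", "arguments": {"linear": [[0,0,0],[0,0,0],[0,0,0],[0,0,0],[0,0,0],[0,0,0]], "delta_rot": [[0,0,0],[0,0,0],[0,0,0],[0,0,0],[0,0,0],[0,0,0]], "grip": [75,65,50,50,50,50]}}

```text
time_s: 5.88
tcp_pos: [0.4591, 0.3681, 0.0397]
ee_rot: [[0.362, -0.932, 0.0], [-0.932, -0.362, 0.0], [-0.0, -0.0, -1.0]]
wrist_force: [0.1, -0.4, 1.0]
gripper_width: 0.681
gripper_force: 30.0
```

{"name": "step_arm", "arguments": {"linear": [[0,0,-3],[0,0,-5],[0,0,-10],[0,0,-20],[0,0,-30],[0,0,-30],[0,0,0],[0,0,0]], "delta_rot": [[0,0,0],[0,0,0],[0,0,0],[0,0,0],[0,0,0],[0,0,0],[0,0,0],[0,0,0]], "grip": [50,50,50,50,50,50,50,50]}}

```text
time_s: 6.88
tcp_pos: [0.4584, 0.3676, 0.137]
ee_rot: [[0.361, -0.932, -0.001], [-0.932, -0.361, -0.0], [0.0, 0.001, -1.0]]
wrist_force: [-1.2, 0.0, -1.5]
gripper_width: 0.686
gripper_force: 30.0
```

```bash
python3 - <<'E'
from h import *
np.set_printoptions(precision=4,suppress=True)
s=sense();print(s['tcp_pos'],s['wrist_force'],s['gripper_width'])
ims=[]
C={}
for n in('scene','side'):
    c=capture(n);W=P(c);C[n]=(c,W)
    u=proj(c,W,[.459,.368,.07]).astype(int);i=c['img'][max(0,u[1]-80):u[1]+80,max(0,u[0]-90):u[0]+90]
    ims.append(cv2.resize(i,(400,400)))
cv2.imwrite('pics/lift.png',np.hstack(ims)[...,::-1])
# stand: several landmark estimates
for l in ['stand','tray_open','pivot','pot_mouth','board_top_centre','board_mid_centre']:
    rs=[];o=[]
    for n in C:
        r=landmark_of(n,l)
        if r: o.append((np.round(r[0]['point'],1),round(r[0]['score'],2)));rs.append(ray(C[n][0],r[0]['point'],C[n][1]))
    print(l,o,tri(rs) if len(rs)==2 else '')
E
```

```text
[0.4584 0.3676 0.137 ] [-1.2467  0.0133 -1.5422] 0.6855538213726012
stand [(array([298.4, 307. ]), 0.58)] 
tray_open [(array([354.6, 337.7]), 0.67), (array([269. , 306.5]), 0.97)] [ 0.6152  0.1202 -0.0113]
pivot [(array([291.7, 269. ]), 0.57)] 
pot_mouth [(array([294.3, 249.4]), 0.7)] 
board_top_centre [(array([508.6, 282. ]), 0.6), (array([293.1, 358.7]), 0.97)] [0.4593 0.3663 0.147 ]
board_mid_centre [(array([497.3, 328.5]), 0.81), (array([295.9, 395.5]), 0.8)] [0.4577 0.3662 0.0179]
```

View pics/lift.png

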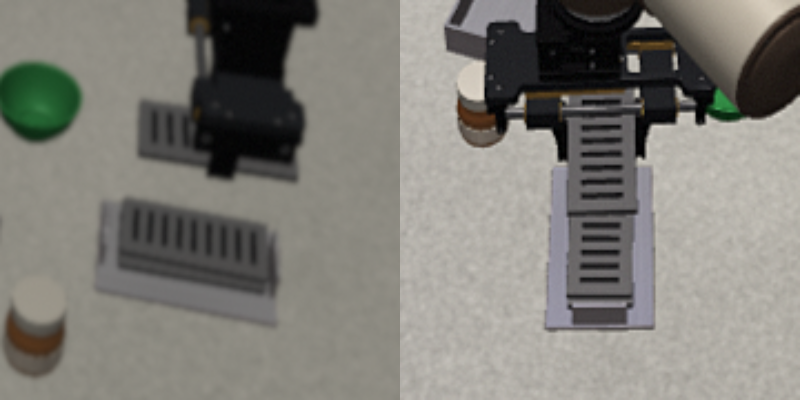

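Exactly one board is lifted, and the other two are still in the rack (left crop around (195,240)). Now I'll carry it above the tray, squaring it on the way.

{"name": "step_arm", "arguments": {"linear": [[0,0,0],[0,0,0],[0,0,0],[40,-25,0],[50,-30,0],[50,-35,0],[50,-35,0],[50,-30,0],[0,0,0],[0,0,0]], "delta_rot": [[0,0,0.12],[0,0,0.12],[0,0,0.116],[0,0,0],[0,0,0],[0,0,0],[0,0,0],[0,0,0],[0,0,0],[0,0,0]], "grip": [50,50,50,50,50,50,50,50,50,50]}}

```text
time_s: 8.82
tcp_pos: [0.6172, 0.13, 0.1373]
ee_rot: [[0.013, -1.0, -0.0], [-1.0, -0.013, 0.0], [-0.0, 0.0, -1.0]]
wrist_force: [-1.7, 0.7, -0.6]
gripper_width: 0.685
gripper_force: 30.0
```

```bash
python3 - <<'E'
from h import *
np.set_printoptions(precision=4,suppress=True)
s=sense();print(s['tcp_pos'],s['wrist_force'],s['gripper_width'],s['joints'])
ims=[];C={}
for n in('side','wrist'):
    c=capture(n);W=P(c);C[n]=(c,W)
    i=c['img']
    for yy,col in((.23,0),(-.03,0)):
        pass
    if n=='side': i=i[150:390,180:420]
    ims.append(cv2.resize(i,(400,400) if n=='side' else (400,300)))
ims[1]=cv2.copyMakeBorder(ims[1],0,100,0,0,cv2.BORDER_CONSTANT)
cv2.imwrite('pics/above.png',np.hstack(ims)[...,::-1])
for l in ['stand','tray_open','pivot','pot_mouth','board_top_centre','handle']:
    rs=[];o=[]
    for n in C:
        r=landmark_of(n,l)
        if r: o.append((n,np.round(r[0]['point'],1),round(r[0]['score'],2)));rs.append(ray(C[n][0],r[0]['point'],C[n][1]))
    print(l,o,tri(rs) if len(rs)==2 else '')
E
```

```text
[0.6172 0.13   0.1373] [-1.6824  0.6919 -0.6379] 0.68515582281534 [ 26.5681  26.4785  -5.3417  -0.0155 -58.2002 -25.8043]
stand [('side', array([286.6, 266.4]), 0.76), ('wrist', array([323.4,  19.4]), 0.93)] [ 0.621  -0.0233 -0.0039]
tray_open [('side', array([272.1, 306.5]), 0.57)] 
pivot [] 
pot_mouth [('side', array([286.1, 213.3]), 0.76)] 
board_top_centre [('side', array([263.2, 261. ]), 0.87), ('wrist', array([328.4, 297. ]), 0.92)] [0.6175 0.1273 0.1489]
handle [('side', array([357.3, 202.4]), 0.86)]
```

View pics/above.png

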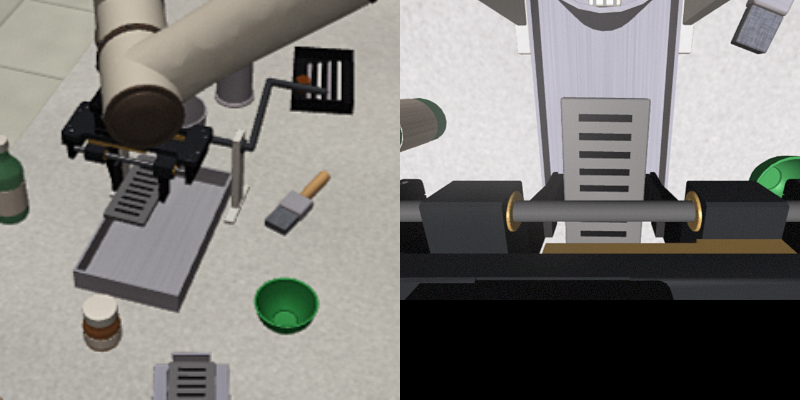

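The board is centred between the tray walls and parallel to them, and the pot is clear. Going down.

{"name": "step_arm", "arguments": {"linear": [[0,0,25],[0,0,30],[0,0,30],[0,0,20],[0,0,8],[0,0,0],[0,0,0]], "delta_rot": [[0,0,0],[0,0,0],[0,0,0],[0,0,0],[0,0,0],[0,0,0],[0,0,0]], "grip": [50,50,50,50,50,50,50]}}

```text
time_s: 10.4
tcp_pos: [0.6182, 0.1305, 0.0257]
ee_rot: [[0.014, -1.0, 0.002], [-1.0, -0.014, 0.001], [-0.001, -0.002, -1.0]]
wrist_force: [0.6, 0.4, 0.3]
gripper_width: 0.683
gripper_force: 30.0
```

{"name": "step_arm", "arguments": {"linear": [[0,0,3],[0,0,0]], "delta_rot": [[0,0,0],[0,0,0]], "grip": [50,50]}}

```text
time_s: 10.65
tcp_pos: [0.6173, 0.1302, 0.0218]
ee_rot: [[0.014, -1.0, 0.0], [-1.0, -0.014, 0.0], [-0.0, -0.0, -1.0]]
wrist_force: [0.0, -1.7, -0.9]
gripper_width: 0.681
gripper_force: 30.0
```

{"name": "step_arm", "arguments": {"linear": [[0,0,3],[0,0,0]], "delta_rot": [[0,0,0],[0,0,0]], "grip": [50,50]}}

```text
time_s: 10.9
tcp_pos: [0.6171, 0.1301, 0.0183]
ee_rot: [[0.014, -1.0, -0.001], [-1.0, -0.014, -0.0], [0.0, 0.001, -1.0]]
wrist_force: [0.3, 0.1, -0.8]
gripper_width: 0.683
gripper_force: 30.0
```

{"name": "step_arm", "arguments": {"linear": [[0,0,3],[0,0,0]], "delta_rot": [[0,0,0],[0,0,0]], "grip": [50,50]}}

```text
time_s: 11.15
tcp_pos: [0.6171, 0.1301, 0.0151]
ee_rot: [[0.014, -1.0, -0.001], [-1.0, -0.014, -0.0], [0.0, 0.001, -1.0]]
wrist_force: [-1.2, 0.3, -0.8]
gripper_width: 0.688
gripper_force: 30.0
```

{"name": "step_arm", "arguments": {"linear": [[0,0,2],[0,0,0]], "delta_rot": [[0,0,0],[0,0,0]], "grip": [50,50]}}

```text
time_s: 11.4
tcp_pos: [0.6172, 0.1302, 0.0133]
ee_rot: [[0.014, -1.0, -0.0], [-1.0, -0.014, -0.0], [0.0, 0.0, -1.0]]
wrist_force: [-0.0, 0.6, -1.0]
gripper_width: 0.683
gripper_force: 30.0
```

{"name": "step_arm", "arguments": {"linear": [[0,0,2],[0,0,0]], "delta_rot": [[0,0,0],[0,0,0]], "grip": [50,50]}}

```text
time_s: 11.65
tcp_pos: [0.6172, 0.1301, 0.0114]
ee_rot: [[0.014, -1.0, -0.0], [-1.0, -0.014, -0.0], [0.0, 0.0, -1.0]]
wrist_force: [-0.1, 0.3, -1.2]
gripper_width: 0.684
gripper_force: 30.0
```

{"name": "step_arm", "arguments": {"linear": [[0,0,1.5],[0,0,0]], "delta_rot": [[0,0,0],[0,0,0]], "grip": [50,50]}}

```text
time_s: 11.9
tcp_pos: [0.6172, 0.1302, 0.0099]
ee_rot: [[0.014, -1.0, -0.0], [-1.0, -0.014, -0.0], [0.0, 0.0, -1.0]]
wrist_force: [0.5, -0.2, -0.6]
gripper_width: 0.685
gripper_force: 30.0
```

{"name": "step_arm", "arguments": {"linear": [[0,0,1.5],[0,0,0]], "delta_rot": [[0,0,0],[0,0,0]], "grip": [50,50]}}

```text
time_s: 12.15
tcp_pos: [0.6174, 0.1302, 0.0097]
ee_rot: [[0.014, -1.0, 0.0], [-1.0, -0.014, -0.0], [0.0, -0.0, -1.0]]
wrist_force: [-1.7, -0.3, 5.0]
gripper_width: 0.685
gripper_force: 30.0
```

Contact with the floor (5 N). Release and rise.

{"name": "step_arm", "arguments": {"linear": [[0,0,0],[0,0,0],[0,0,0],[0,0,0],[0,0,0],[0,0,-20],[0,0,-50],[0,0,-50],[0,0,-50],[0,0,-50]], "delta_rot": [[0,0,0],[0,0,0],[0,0,0],[0,0,0],[0,0,0],[0,0,0],[0,0,0],[0,0,0],[0,0,0],[0,0,0]], "grip": [66,72,80,84,84,84,84,84,84,84]}}

```text
time_s: 13.4
tcp_pos: [0.617, 0.1301, 0.2303]
ee_rot: [[0.014, -1.0, 0.0], [-1.0, -0.014, 0.0], [-0.0, -0.0, -1.0]]
wrist_force: [1.1, 0.3, -0.1]
gripper_width: 0.962
gripper_force: 0.0
```

{"name": "step_arm", "arguments": {"linear": [[0,0,-30],[0,0,-20],[0,0,0],[0,0,0]], "delta_rot": [[0,0,0],[0,0,0],[0,0,0],[0,0,0]], "grip": [84,84,84,84]}}

```text
time_s: 13.9
tcp_pos: [0.6167, 0.1301, 0.2771]
ee_rot: [[0.014, -1.0, -0.002], [-1.0, -0.014, -0.0], [0.0, 0.002, -1.0]]
wrist_force: [0.7, 0.3, -1.0]
gripper_width: 0.966
gripper_force: 0.0
```

```bash
python3 - <<'E'
from h import *
np.set_printoptions(precision=4,suppress=True)
s=sense();print(s['tcp_pos'],s['time_s'],s['joints'])
c=capture('wrist');W=P(c);cv2.imwrite('pics/w3.png',c['img'][...,::-1])
for l,z in [('stand',0),('board_top_centre',.014),('tray_open',.004),('pot_mouth',.17),('pivot',.125),('handle',.18)]:
    r=landmark_of('wrist',l)
    if r: print(l,r[0]['point'],r[0]['score'],atz(c,r[0]['point'],W,z))
E
```

```text
[0.6167 0.1301 0.2771] 13.9 [ 26.5826  20.9263   6.5791  -0.0403 -75.778  -25.7786]
stand [322.6, 55.4] 0.55 [ 0.6216 -0.0246  0.    ]
pot_mouth [320.1, 8.8] 0.81 [ 0.622  -0.0218  0.17  ]
```

View pics/w3.png

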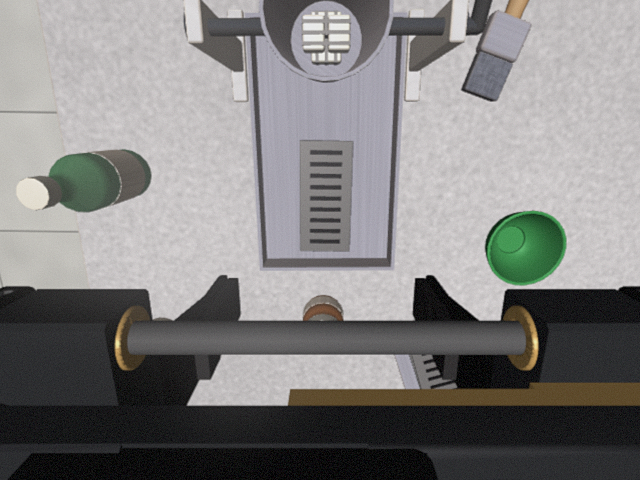

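The board lies flat in the tray, at columns 300–352 and rows 140–250. The pot is upright with its blocks inside. Next I'll go above the handle and turn the gripper 90°.

{"name": "step_arm", "arguments": {"linear": [[45,30,0],[55,35,0],[55,35,0],[55,35,0],[39,22,0],[0,0,0],[0,0,0],[0,0,0],[0,0,0],[0,0,0]], "delta_rot": [[0,0,0],[0,0,0.17],[0,0,0],[0,0,0],[0,0,0],[0,0,0.17],[0,0,0.17],[0,0,0.17],[0,0,0.17],[0,0,0.17]], "grip": [60,50,50,50,50,50,50,50,50,50]}}

```text
time_s: 15.5
tcp_pos: [0.4446, -0.0973, 0.2786]
ee_rot: [[-0.848, -0.531, 0.0], [-0.531, 0.848, 0.0], [-0.0, -0.0, -1.0]]
wrist_force: [0.9, -0.3, 0.5]
gripper_width: 0.574
gripper_force: 0.0
```

{"name": "step_arm", "arguments": {"linear": [[0,0,0],[0,0,0],[0,0,0],[0,0,0],[0,0,0],[0,0,0]], "delta_rot": [[0,0,0.17],[0,0,0.17],[0,0,0.17],[0,0,0.04],[0,0,0],[0,0,0]], "grip": [50,50,50,50,50,50]}}

```text
time_s: 16.25
tcp_pos: [0.4446, -0.0973, 0.2786]
ee_rot: [[-1.0, -0.015, 0.0], [-0.015, 1.0, -0.0], [-0.0, -0.0, -1.0]]
wrist_force: [0.4, -0.1, 0.3]
gripper_width: 0.574
gripper_force: 0.0
```

```bash
python3 - <<'E'
from h import *
np.set_printoptions(precision=4,suppress=True)
s=sense();print(s['tcp_pos'],s['time_s'],s['joints'])
c=capture('wrist');W=P(c);cv2.imwrite('pics/w4.png',c['img'][...,::-1])
for l,z in [('pot_mouth',.17),('handle',.18)]:
    r=landmark_of('wrist',l)
    if r: print(l,r[0]['point'],r[0]['score'],atz(c,r[0]['point'],W,z))
E
```

```text
[ 0.4446 -0.0973  0.2786] 16.25 [  8.2169   2.8605 -16.4913   0.0009 -70.6462 -97.3326]
handle [294.6, 261.2] 0.73 [ 0.4627 -0.1204  0.18  ]
```

View pics/w4.png

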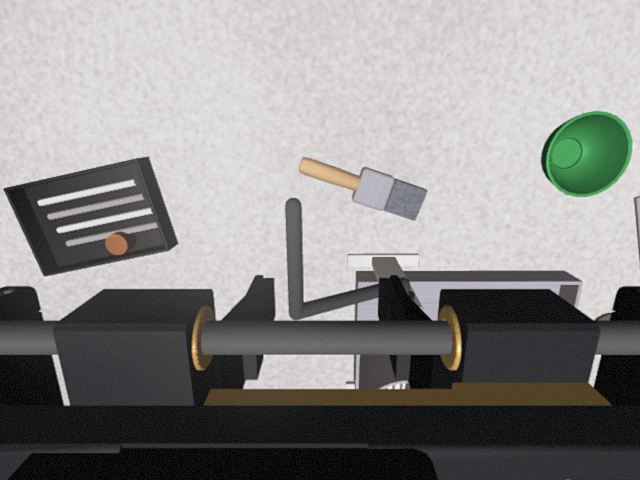

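The handle bar runs from (292,205) to (296,312). The landmark agrees with the predicted (0.463, -0.120, 0.18). Now I'll shift over, go down and narrow the fingers.

{"name": "step_arm", "arguments": {"linear": [[-16,-23,0],[0,0,20],[0,0,40],[0,0,40],[0,0,16],[0,0,0],[0,0,0]], "delta_rot": [[0,0,0],[0,0,0],[0,0,0],[0,0,0],[0,0,0],[0,0,0],[0,0,0]], "grip": [50,50,50,50,50,50,50]}}

```text
time_s: 17.27
tcp_pos: [0.4618, -0.1201, 0.1635]
ee_rot: [[-1.0, -0.015, 0.002], [-0.015, 1.0, -0.0], [-0.002, -0.0, -1.0]]
wrist_force: [0.3, 0.1, 0.8]
gripper_width: 0.579
gripper_force: 0.0
```

{"name": "step_arm", "arguments": {"linear": [[0,0,0],[0,0,0],[0,0,0],[0,0,0]], "delta_rot": [[0,0,0],[0,0,0],[0,0,0],[0,0,0]], "grip": [40,30,22,20]}}

```text
time_s: 17.77
tcp_pos: [0.461, -0.12, 0.1627]
ee_rot: [[-1.0, -0.015, 0.0], [-0.015, 1.0, -0.0], [-0.0, -0.0, -1.0]]
wrist_force: [0.6, -0.4, 0.5]
gripper_width: 0.255
gripper_force: 0.0
```

Now tip along the handle's arc.

{"name": "step_arm", "arguments": {"linear": [[0,4.9,-7.1],[0,4.9,-7.1],[0,6,-6.2],[0,6,-6.2],[0,6.8,-5.2],[0,6.8,-5.2],[0,7.6,-4.1],[0,7.6,-4.1],[0,8.1,-2.9],[0,8.1,-2.9]], "delta_rot": [[0,0,0],[0,0,0],[0,0,0],[0,0,0],[0,0,0],[0,0,0],[0,0,0],[0,0,0],[0,0,0],[0,0,0]], "grip": [20,20,20,20,20,20,20,20,20,20]}}

```text
time_s: 19.02
tcp_pos: [0.4601, -0.0525, 0.2137]
ee_rot: [[-1.0, -0.015, 0.0], [-0.015, 1.0, 0.0], [-0.0, 0.0, -1.0]]
wrist_force: [1.0, -1.9, 2.5]
gripper_width: 0.229
gripper_force: 1.3
```

{"name": "step_arm", "arguments": {"linear": [[0,8.5,-1.6],[0,8.5,-1.6],[0,8.6,-0.2],[0,8.6,-0.2],[0,8.5,1.1],[0,8.5,1.1],[0,8.3,2.4],[0,8.3,2.4]], "delta_rot": [[0,0,0],[0,0,0],[0,0,0],[0,0,0],[0,0,0],[0,0,0],[0,0,0],[0,0,0]], "grip": [20,20,20,20,20,20,20,20]}}

```text
time_s: 20.02
tcp_pos: [0.4589, 0.0152, 0.2099]
ee_rot: [[-1.0, -0.015, -0.0], [-0.015, 1.0, 0.0], [0.0, 0.0, -1.0]]
wrist_force: [0.3, -2.1, 0.9]
gripper_width: 0.23
gripper_force: 0.9
```

{"name": "step_arm", "arguments": {"linear": [[0,7.8,3.7],[0,7.8,3.7],[0,7.1,4.9],[0,7.1,4.9],[0,6.2,6],[0,6.2,6],[0,5.2,6.8],[0,5.2,6.8],[0,4.1,7.6],[0,4.1,7.6]], "delta_rot": [[0,0,0],[0,0,0],[0,0,0],[0,0,0],[0,0,0],[0,0,0],[0,0,0],[0,0,0],[0,0,0],[0,0,0]], "grip": [20,20,20,20,20,20,20,20,20,20]}}

```text
time_s: 21.28
tcp_pos: [0.458, 0.0756, 0.1516]
ee_rot: [[-1.0, -0.015, -0.0], [-0.015, 1.0, -0.0], [0.0, -0.0, -1.0]]
wrist_force: [0.5, -0.8, 0.9]
gripper_width: 0.23
gripper_force: 0.8
```

{"name": "step_arm", "arguments": {"linear": [[0,2,0],[0,1,0],[0,0,0],[0,0,0]], "delta_rot": [[0,0,0],[0,0,0],[0,0,0],[0,0,0]], "grip": [20,20,20,20]}}

```text
time_s: 21.78
tcp_pos: [0.4575, 0.0763, 0.1508]
ee_rot: [[-1.0, -0.014, -0.002], [-0.014, 1.0, -0.004], [0.002, -0.004, -1.0]]
wrist_force: [5.9, -9.7, -6.5]
gripper_width: 0.231
gripper_force: 5.3
```

```bash
python3 - <<'E'
from h import *
np.set_printoptions(precision=4,suppress=True)
s=sense();print(s['tcp_pos'],s['time_s'],s['wrist_force'])
ims=[]
for n,(a,b,d,e) in {'scene':(200,400,220,440),'side':(150,350,200,420)}.items():
    c=capture(n);ims.append(cv2.resize(c['img'][a:b,d:e],(400,364)))
    W=P(c)
    for k in '1234':
        r=landmark_of(n,f'block{k}_centre')
        print(n,k,[(x['point'],round(x['score'],2),atz(c,x['point'],W,.03)[:2]) for x in r[:4]])
cv2.imwrite('pics/tip.png',np.hstack(ims)[...,::-1])
E
```

```text
[0.4575 0.0763 0.1508] 21.775 [ 5.9205 -9.6608 -6.4647]
scene 1 [([357.0, 333.8], 0.72, array([0.634 , 0.1363])), ([327.7, 319.5], 0.68, array([0.6333, 0.0653])), ([356.0, 337.4], 0.47, array([0.6431, 0.1394])), ([295.8, 305.4], 0.17, array([ 0.6359, -0.0144]))]
scene 2 [([314.3, 309.4], 0.64, array([0.6245, 0.0257])), ([425.8, 371.4], 0.48, array([0.644 , 0.2922]))]
scene 3 [([358.6, 337.0], 0.75, array([0.6394, 0.1433])), ([355.0, 334.2], 0.69, array([0.637 , 0.1335])), ([321.5, 314.1], 0.63, array([0.6276, 0.046 ])), ([498.2, 325.1], 0.53, array([0.4611, 0.3683]))]
scene 4 [([315.2, 322.9], 0.45, array([0.6548, 0.0486]))]
side 1 [([241.1, 350.2], 0.5, array([0.6101, 0.2982])), ([275.8, 281.5], 0.39, array([0.6146, 0.0707]))]
side 2 [([287.2, 271.6], 0.4, array([0.5998, 0.0279])), ([263.7, 300.6], 0.34, array([0.6189, 0.1414]))]
side 3 [([268.0, 305.9], 0.48, array([0.6026, 0.1543])), ([284.6, 277.1], 0.42, array([0.5991, 0.0488]))]
side 4 [([282.0, 246.1], 0.75, array([ 0.647 , -0.0602])), ([286.4, 271.1], 0.72, array([0.6024, 0.0268])), ([272.1, 274.7], 0.44, array([0.6323, 0.0508]))]
```

View pics/tip.png

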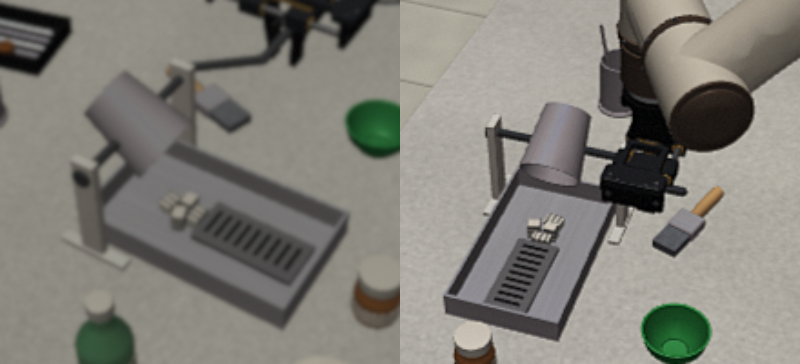

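The pot is tipped well down, and a cluster of white blocks lies just in front of the board. I'll use my last look to count them.

```bash
python3 - <<'E'
from h import *
ims=[]
for n,(a,b,d,e) in {'scene':(290,350,290,350),'side':(255,315,245,305)}.items():
    c=capture(n);ims.append(cv2.resize(c['img'][a:b,d:e],(400,400),interpolation=cv2.INTER_CUBIC))
cv2.imwrite('pics/cnt.png',np.hstack(ims)[...,::-1])
E
```

```text
(no output)
```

View pics/cnt.png

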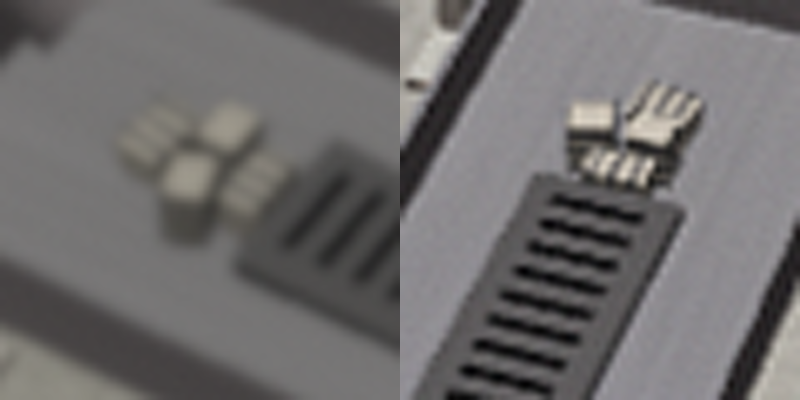

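All four blocks are visible in the tray, at (155,130), (230,125), (188,190) and (255,185) in the left crop. Now I'll reverse the arc.

{"name": "step_arm", "arguments": {"linear": [[0,-3,0],[0,-4.1,-7.6],[0,-4.1,-7.6],[0,-5.2,-6.8],[0,-5.2,-6.8],[0,-6.2,-6],[0,-6.2,-6],[0,-7.1,-4.9],[0,-7.1,-4.9]], "delta_rot": [[0,0,0],[0,0,0],[0,0,0],[0,0,0],[0,0,0],[0,0,0],[0,0,0],[0,0,0],[0,0,0]], "grip": [20,20,20,20,20,20,20,20,20]}}

```text
time_s: 23.5
tcp_pos: [0.4601, 0.0309, 0.2044]
ee_rot: [[-1.0, -0.016, 0.004], [-0.016, 1.0, 0.002], [-0.004, 0.002, -1.0]]
wrist_force: [0.6, 3.4, 1.7]
gripper_width: 0.228
gripper_force: 1.6
```

{"name": "step_arm", "arguments": {"linear": [[0,-7.8,-3.7],[0,-7.8,-3.7],[0,-8.3,-2.4],[0,-8.3,-2.4],[0,-8.5,-1.1],[0,-8.5,-1.1],[0,-8.6,0.2],[0,-8.6,0.2],[0,-8.5,1.6],[0,-8.5,1.6]], "delta_rot": [[0,0,0],[0,0,0],[0,0,0],[0,0,0],[0,0,0],[0,0,0],[0,0,0],[0,0,0],[0,0,0],[0,0,0]], "grip": [20,20,20,20,20,20,20,20,20,20]}}

```text
time_s: 24.75
tcp_pos: [0.4599, -0.0538, 0.2133]
ee_rot: [[-1.0, -0.015, -0.0], [-0.015, 1.0, -0.0], [0.0, -0.0, -1.0]]
wrist_force: [-0.4, 0.4, 0.7]
gripper_width: 0.228
gripper_force: 0.5
```

{"name": "step_arm", "arguments": {"linear": [[0,-8.1,2.9],[0,-8.1,2.9],[0,-7.6,4.1],[0,-7.6,4.1],[0,-6.8,5.2],[0,-6.8,5.2],[0,-6,6.2],[0,-6,6.2]], "delta_rot": [[0,0,0],[0,0,0],[0,0,0],[0,0,0],[0,0,0],[0,0,0],[0,0,0],[0,0,0]], "grip": [20,20,20,20,20,20,20,20]}}

```text
time_s: 25.75
tcp_pos: [0.4608, -0.1106, 0.1763]
ee_rot: [[-1.0, -0.015, -0.0], [-0.015, 1.0, 0.0], [0.0, 0.0, -1.0]]
wrist_force: [-0.4, 0.3, 1.5]
gripper_width: 0.228
gripper_force: 0.5
```

{"name": "step_arm", "arguments": {"linear": [[0,-4.9,7.1],[0,-4.9,7.1],[0,0,0],[0,0,0]], "delta_rot": [[0,0,0],[0,0,0],[0,0,0],[0,0,0]], "grip": [20,20,20,20]}}

```text
time_s: 26.25
tcp_pos: [0.4611, -0.1202, 0.1626]
ee_rot: [[-1.0, -0.015, -0.0], [-0.015, 1.0, -0.0], [0.0, -0.0, -1.0]]
wrist_force: [-0.2, -0.3, 0.3]
gripper_width: 0.229
gripper_force: 0.0
```

Now overdrive gently against the upright stop.

{"name": "step_arm", "arguments": {"linear": [[0,-2,0],[0,-2,0],[0,-1,0],[0,0,0]], "delta_rot": [[0,0,0],[0,0,0],[0,0,0],[0,0,0]], "grip": [20,20,20,20]}}

```text
time_s: 26.75
tcp_pos: [0.4611, -0.1223, 0.1609]
ee_rot: [[-1.0, -0.014, 0.0], [-0.014, 1.0, 0.005], [-0.0, 0.005, -1.0]]
wrist_force: [2.1, 11.1, -7.5]
gripper_width: 0.23
gripper_force: 6.0
```

{"name": "step_arm", "arguments": {"linear": [[0,-2,0],[0,0,0]], "delta_rot": [[0,0,0],[0,0,0]], "grip": [20,20]}}

```text
time_s: 27.0
tcp_pos: [0.4611, -0.123, 0.16]
ee_rot: [[-1.0, -0.013, 0.0], [-0.013, 1.0, 0.007], [-0.0, 0.007, -1.0]]
wrist_force: [3.7, 15.8, -11.0]
gripper_width: 0.232
gripper_force: 8.6
```

It's firmly on the stop (about 16 N). Back off, open and rise clear.

{"name": "step_arm", "arguments": {"linear": [[0,4,0],[0,2,0],[0,0,0],[0,0,0],[0,0,0],[0,0,-20],[0,0,-40],[0,0,-40],[0,0,-20],[0,0,0]], "delta_rot": [[0,0,0],[0,0,0],[0,0,0],[0,0,0],[0,0,0],[0,0,0],[0,0,0],[0,0,0],[0,0,0],[0,0,0]], "grip": [20,24,34,44,46,46,46,46,46,46]}}

```text
time_s: 28.25
tcp_pos: [0.4618, -0.1211, 0.284]
ee_rot: [[-1.0, -0.015, 0.004], [-0.015, 1.0, 0.0], [-0.004, 0.0, -1.0]]
wrist_force: [0.3, 0.2, 0.1]
gripper_width: 0.533
gripper_force: 0.0
```

```bash
python3 - <<'E'
from h import *
np.set_printoptions(precision=4,suppress=True)
s=sense();print(s['tcp_pos'],s['time_s'],s['wrist_force'])
c=capture('wrist');W=P(c)
for r in landmark_of('wrist','handle')[:1]: print('handle w',r['point'],r['score'],atz(c,r['point'],W,.18))
ref={n:cv2.imread(f'pics/{n}0.png')[...,::-1] for n in('scene','side')}
for n in('scene','side'):
    c=capture(n);W=P(c)
    for l,z in(('pot_mouth',.17),('handle',.18),('board_top_centre',.014),('board_mid_centre',.03)):
        r=landmark_of(n,l)
        if r:print(n,l,r[0]['point'],round(r[0]['score'],2),atz(c,r[0]['point'],W,z))
    o=(.6215,-.0235)
    m=silhouettes(n,'block1_centre')
    print([(x['point'],round(x['score'],2),atz(c,x['point'],W,.012)[:2]) for x in m])
E
```

```text
[ 0.4618 -0.1211  0.284 ] 28.25 [0.2932 0.1756 0.1407]
handle w [328.5, 236.2] 0.59 [ 0.46   -0.1188  0.18  ]
scene pot_mouth [426.7, 282.2] 0.73 [0.5634 0.2411 0.17  ]
scene handle [298.5, 190.6] 0.8 [ 0.4542 -0.1273  0.18  ]
scene board_top_centre [357.2, 331.9] 0.96 [0.6175 0.1274 0.014 ]
scene board_mid_centre [495.2, 323.9] 0.79 [0.4612 0.362  0.03  ]
[([329.3, 318.3], 0.53, array([0.6152, 0.0572]))]
side pot_mouth [286.4, 215.8] 0.62 [ 0.6173 -0.0224  0.17  ]
side handle [356.5, 203.8] 0.9 [ 0.4628 -0.1131  0.18  ]
side board_top_centre [266.0, 301.1] 0.9 [0.6192 0.1273 0.014 ]
side board_mid_centre [295.3, 394.5] 0.68 [0.4563 0.3697 0.03  ]
[([293.3, 397.0], 0.72, array([0.4626, 0.3652]))]
```

```bash
python3 -c "
from station import *
print(finish_job())"
```

```text
the job is handed in; nothing more can be done
None
```

I handed the job in. The top board is flat in the tray, all four blocks dropped into the tray, the pot is back against its upright stop, and the gripper is clear. The other boards stayed in the rack. I didn't re-check the bystanders after the moves, and the hand-in gave no verdict.

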